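# Release the pellet press's ratchet and push its lever down

### The job

Bring the hand-lever pellet press down onto its die: press the yellow tab of the ratchet pawl down until the pawl is fully clear of the teeth, then push the red cross-bar of the lever down past the teeth as far as it goes. Press and push with the fingertips only: do not lift the lever or anything else, never force the lever while the pawl is still in the teeth, and leave the glassware and other things around the press where they stand. Finish with the pawl still free and the lever down.

Things in the scene. Friction and masses are not known exactly. Their poses are not given: they have to be found in the camera images.
- press: Green bench press, fixed. Origin: centre of the underside of its base plate (150 mm along x, 270 along y, 18 thick). z up; y points along the lever, from pawl side to cross-bar side; x is parallel to both hinge axes, away from the 196 mm tall column (centred at x -42 mm). Loose things stand 110 to 180 mm from its y axis line, at +x up to 85 mm tall, none under tab or cross-bar.
- lever_hinge (a point): Lever's hinge axis (along the press's x) in the plane of the lever: 155 mm above the press's origin. The toothed wheel around it reaches 72 mm out, behind (-y of) the hinge. A ram at y +65 mm, driven by the lever, comes down on the die.
- pawl_hinge (a point): Pawl's hinge axis (along the press's x): at y -58 mm and 80 mm up in the press's frame.
- pawl_tab (a point): Centre of the top face of the pawl's yellow thumb tab (50 mm along the press's x, 36 along y, 8 thick), outermost part on the press's -y side: 95 mm outside the pawl hinge (-y), 52 mm above it, so 132 mm above the bench when the pawl is in the teeth. Pressed, it swings down about the pawl hinge: 36 mm lower and 12 mm further out at full travel. Its axes turn with the pawl.
- lever_grip (a point): Centre of the red cross-bar at the lever's end (round, 22 mm diameter, 90 mm long along the press's x), 235 mm from the lever hinge, standing about 270 to 315 mm above the bench at the start and about 120 mm when fully down.
- pawl (a joint): Angle of the pawl, rad: 0 = in the teeth (stop), 0.35 = fully pressed (stop); clear of the teeth from about 0.2. No spring: its hinge is stiff (about 3 N at the tab to move it) and it stays where it is left.
- lever (a joint): Angle by which the lever has been lowered, rad: the line from hinge to cross-bar rises 0.75 rad above level at 0, and drops 0.15 rad below level at 0.90 (bottom stop, ram on the die). It starts between 0.05 and 0.17; with the pawl in, the first tooth stops it at 0.22. Stiff hinge: it stays where it is left and takes about 2 to 8 N down at the cross-bar.
- spare_die_mid (a point): Loose bystander: spare steel die, 48 mm diameter, 42 mm tall; its centre, 21 mm up.
- vial_mid (a point): Loose bystander: small sample vial with blue cap, 28 mm diameter, 55 mm tall; its centre.
- spatula_mid (a point): Loose bystander: spoon-spatula with wooden handle lying flat, 150 mm long; its middle.
- beaker_a_mid (a point): Loose bystander: small glass beaker, 60 mm diameter, 85 mm tall; its centre.
- beaker_b_mid (a point): Loose bystander: glass beaker, 72 mm diameter, 95 mm tall; its centre.
- flask_mid (a point): Loose bystander: stoppered glass flask, 60 mm diameter, 133 mm tall; its centre.
- amber_bottle_mid (a point): Loose bystander: amber reagent bottle with blue cap, 76 mm diameter, 170 mm tall; its centre.
- white_jar_mid (a point): Loose bystander: white jar with red lid, 72 mm diameter, 90 mm tall; its centre.

How it is judged:
By the outcome, as a careful person would: the job done as asked, in the order asked, and still so for the second after the job is handed in, with the robot touching nothing.
It also fails if it takes over 48 s, if anything falls off the work surface, if the arm or the gripper's body presses on something with over 40 N, if the wrist force passes 120 N, or if a joint passes its speed limit or range.

### The arm

A 6-joint arm with a two-finger parallel gripper is mounted at the origin on the work surface. World frame = base frame: x ahead of the robot, y to its left, z up, the work surface at z = 0. Lengths are in m, angles in rad, forces in N, time in s.
With the tool pointing down it reaches from about 0.4 to 0.925 m from the base axis. Payload 12.5 kg.
Tool frame: the origin (TCP) lies on the centre line of the jaws, within the pads' length; the fingertips stand ctrl.nose_length ahead of it and the grasp point (between the pads) lies 8 mm behind it (ctrl.nose_length is the distance from the TCP to the fingertips, in m); y points along the fingers, x is the direction in which the jaws open and shut, and the axes are right-handed (so a half turn about y gives the same grasp; the last joint's range is limited). The gripper opens to 95 mm and grips with 3 to 60 N. Pads are 20 mm wide; open, the fingers measure 119 mm over their backs; the gripper's body (75 mm by 180 mm) begins 59 mm behind the grasp point.
Start: joints at [-1.327, 0.491, 1.559, -0, 1.092, -0.106], TCP at [0.214, -0.587, 0.226] pointing down, gripper open.
Joint ranges: [-3.1, 3.1], [-0.84, 2.19], [0.05, 2.79], [-1.13, 4.28], [0.06, 2.93], [-2.69, 2.69]. Speed limits (rad/s): [2.22, 2.22, 2.79, 3.14, 3.14, 3.14].

### API

Orientations are given as [roll, pitch, yaw] about the fixed x, y, z axes, in that order (R = Rz(yaw) Ry(pitch) Rx(roll)).
In Python, from station import ctrl gives the robot as it stands.
- The arm moves only by the tool carry_out, never from a script. Its argument "commands" is a list that holds one entry, the list of rows, each a list of 7 numbers: the shift along the tool's x, y, z in units of 250 mm (1.0 is 250 mm), then the turn, a rotation vector about the tool's x, y, z in units of 2 pi rad (1.0 is 2 pi rad), then the opening, from 0 (shut) to 1 (fully open). In form: [[[tx, ty, tz, wx, wy, wz, hand], ...]]. A call has 1 to 20 rows; each row is the pose to reach, as a shift and turn from the pose commanded when the call began, along the tool's axes at that moment, turning the shorter way round; what a row does not reach only later rows make up. A row lasts 1/8 s, in which the tool goes at most 62.5 mm and 10.7 degrees, less where a joint would pass 70% of its speed; a pose out of reach is approached as far as the arm can. A call with a number of a shift or a turn outside -1 to 1 is refused whole. A call with a gripper value outside its range is refused whole. The fingers move at their own pace and stop on an object; "grip_force" is the grip in N (left out, the last holds). Time passes only in rows, so rows that repeat a pose let the fingers close. It gives the time, the measured TCP pose, the force and the opening at its end, in the units of the state.
- ctrl.read_state(): the state, without advancing time (a new reading comes with each control period).
- ctrl.get_image(name): name is "scene" or "top" or "wrist"; returns a dict with "frame" (420x560x3 uint8, blue, green, red), "fovy" (degrees; the focal length in pixels is half the picture's height over the tangent of half this angle, whatever the lens; pixels are square), "cx", "cy" (the principal point, pixels), "dist" ([k1, k2, p1, p2, k3] as OpenCV has them; the pictures are not rectified), "view" (4x4, takes a point from world to camera coordinates). Camera axes: x right, y down, z forward; pixel columns grow to the right and rows downward; lengths in m; the calibration is good to about 2 mm. A picture is of the moment at which its call begins. There is no depth.
- ctrl.close_job(): hands the job in, once; it reports no verdict.
Trained networks look in a picture, given as the dict that the camera call returned (one of the last four; its "shot" number tells which), for a name from the list of things; names that differ only in an ending like _2 or _b are one class to them, and where a whole thing is asked for, a point or a joint stands for the part that bears it (a point fixed in the world has none). Each returns a list of dicts, best first, with "confidence" (0 to 1); they miss things now and then, are a little off and sometimes report something else, mostly with a low value. They report only what shows in the picture. A call takes as long as a camera call.
- ctrl.recognise(picture, label): "extent" ([left, top, right, bottom] in pixels, round what is visible of it).
- ctrl.regions_of(picture, label): "mask" (420x560 bool, what is visible of it) and "extent" ([left, top, right, bottom] in pixels, round what is visible of it).
The state is a dict: "clock": time; "qpos": joint angles; "dq": joint speeds; "effort": joint torques, N m; "tcp_pos": TCP position; "ee_rot": TCP orientation; "contact_force": force on the tool from outside, world axes, zero at the start; "wrist_torque": the same for the moment, N m; "width": finger opening in m.
Only numpy, scipy, OpenCV 4.12 (cv2) and the standard library are available. Lean on these libraries where they do the work, as an engineer would, in place of code of your own. Each camera call takes 0.05 s, during which the arm holds its last target.

## Working session

There is one attempt and no reset: what is moved stays moved. The work goes in short steps, Python scripts to look and compute and a tool call to move; the robot and the scene stay as the last step left them, time stands still between calls to the robot, and variables do not carry over. Pictures are saved under pics/ and viewed, and the job is handed in when it is done.

Besides the shell and the picture viewer there is one more tool, called as a command line: name --argument value ..., lists and objects as JSON in quotes. carry_out: Moves the arm, as the interface text tells. Its arguments: {"type":"object","properties":{"commands":{"type":"array","items":{"type":"array","items":{"type":"array","items":{"type":"number","minimum":-1,"maximum":1}}}},"grip_force":{"type":"number"}},"required":["commands"]}

```bash
mkdir -p pics; ls; python3 - <<'E'
from station import ctrl
import cv2
s=ctrl.read_state(); print(s, ctrl.nose_length)
for n in ["scene","top","wrist"]:
    p=ctrl.get_image(n); cv2.imwrite(f"pics/{n}0.png",p["frame"]); print(n,p["fovy"],p["cx"],p["cy"],p["dist"],p["view"])
E
```

```text
pics
{'clock': 0.0, 'qpos': array([-1.32659437e+00,  4.91556042e-01,  1.55947559e+00, -2.58317873e-05,
        1.09169689e+00, -1.05594001e-01]), 'dq': array([ 2.82232099e-05, -3.32354735e-04, -8.98334112e-04,  1.29015080e-03,
        6.22582005e-04,  1.06332974e-03]), 'effort': array([ 1.11121652e-03, -6.12647438e+01, -2.58180106e+01,  6.93071424e-02,
        4.82741918e-02, -1.35711757e-04]), 'tcp_pos': array([ 0.21415111, -0.5869061 ,  0.22505493]), 'ee_rot': array([-1.57069939e+00,  1.13195959e-03, -1.22098839e+00]), 'contact_force': array([-0.51527438,  0.27892826, -0.00556416]), 'wrist_torque': array([ 0.00027799,  0.00672363, -0.00811712]), 'width': 0.09487114298115078} 0.011
scene 54.591408037495825 290.06772078388195 210.3689491944438 [-0.08920245  0.          0.          0.          0.        ] [[-0.85913808  0.51173834  0.00237181  0.48218141]
 [ 0.40934082  0.68999352 -0.59694977 -0.10893742]
 [-0.30711862 -0.51189141 -0.8022751   1.35645314]
 [ 0.          0.          0.          1.        ]]
top 45.890179639041584 284.6280435102825 199.12375398079544 [-0.12721475  0.          0.          0.          0.        ] [[ 0.03196947 -0.99947306 -0.00561797 -0.01474356]
 [-0.97840917 -0.03014642 -0.20446683  0.58128368]
 [ 0.20418973  0.01203337 -0.97885737  1.26741086]
 [ 0.          0.          0.          1.        ]]
wrist 66.2565939324037 279.18792555920345 204.3948547506093 [-0.05335407  0.          0.          0.          0.        ] [[ 0.34271784 -0.93943596 -0.00213766 -0.62375255]
 [-0.9116784  -0.33313889  0.24054307 -0.02685625]
 [-0.22668695 -0.08048955 -0.97063611  0.3902598 ]
 [ 0.          0.          0.          1.        ]]
```

View pics/scene0.png

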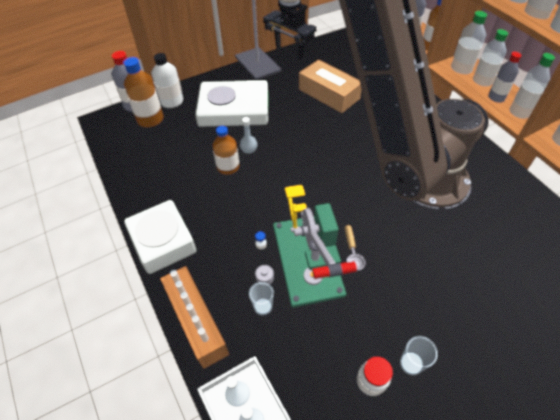

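View pics/top0.png

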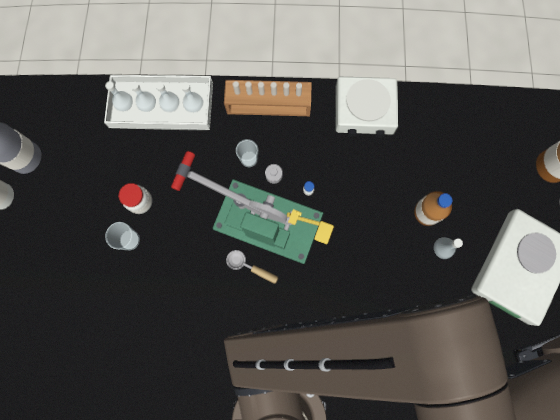

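View pics/wrist0.png

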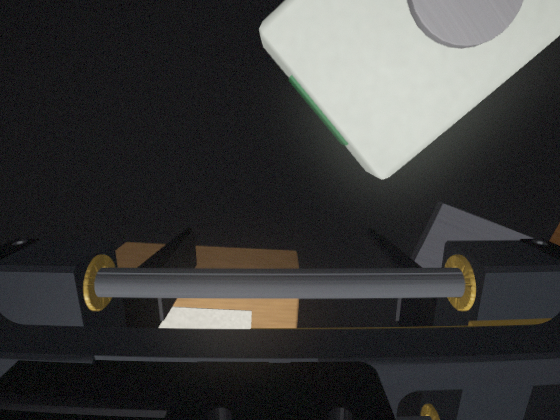

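```bash
cat > h.py <<'E'
import numpy as np, cv2
def K(p):
    f=p["frame"].shape[0]/2/np.tan(np.radians(p["fovy"])/2)
    return np.array([[f,0,p["cx"]],[0,f,p["cy"]],[0,0,1.]])
def ray(p,uv):
    n=cv2.undistortPoints(np.array(uv,float).reshape(-1,1,2),K(p),np.array(p["dist"])).reshape(-1,2)
    V=np.array(p["view"]);R=V[:3,:3];c=-R.T@V[:3,3]
    d=np.c_[n,np.ones(len(n))]@R
    return c,d
def onz(p,uv,z):
    c,d=ray(p,uv); return c+d*((z-c[2])/d[:,2])[:,None]
def proj(p,X):
    V=np.array(p["view"]); 
    return cv2.projectPoints(np.array(X,float).reshape(-1,1,3),cv2.Rodrigues(V[:3,:3])[0],V[:3,3],K(p),np.array(p["dist"]))[0].reshape(-1,2)
E
python3 - <<'E'
from station import ctrl
from h import *
import pickle
P={}
for n in ["top","scene"]:
    p=ctrl.get_image(n); P[n]=dict(p)
    for l in ["press","pawl_tab","lever_grip","pawl","lever","spare_die_mid","vial_mid","spatula_mid","beaker_a_mid","flask_mid","amber_bottle_mid","white_jar_mid"]:
        r=ctrl.regions_of(p,l)[:3]
        P[n,l]=r
        for q in r:
            m=q["mask"];ys,xs=np.nonzero(m)
            print(n,l,round(q["confidence"],2),np.round(q["extent"]),m.sum(),xs.mean().round(1),ys.mean().round(1))
    f=p["frame"]
    x0,y0=(170,140) if n=="top" else (220,170)
    c=f[y0:y0+140,x0:x0+175]; cv2.imwrite(f"pics/{n}_zoom.png",cv2.resize(c,None,fx=4,fy=4,interpolation=cv2.INTER_CUBIC))
pickle.dump(P,open("P.pkl","wb"))
E
```

```text
top press 0.94 [171. 150. 332. 263.] 6351 261.7 216.5
top press 0.35 [284. 212. 334. 247.] 482 313.8 226.8
top pawl_tab 0.59 [287. 212. 330. 247.] 434 314.2 227.1
top lever_grip 0.57 [170. 150. 291. 226.] 1276 222.0 189.9
top pawl 0.59 [290. 216. 333. 243.] 445 313.2 226.6
top lever 0.61 [174. 153. 290. 223.] 1305 223.6 190.7
top spare_die_mid 0.7 [264. 164. 284. 181.] 246 273.5 173.7
top vial_mid 0.67 [174. 151. 332. 264.] 6455 260.9 216.0
top vial_mid 0.65 [302. 182. 312. 198.] 102 308.3 188.5
top spatula_mid 0.59 [228. 249. 275. 282.] 457 247.0 264.7
top beaker_a_mid 0.57 [233. 140. 262. 172.] 514 247.0 152.6
top flask_mid 0.81 [435. 235. 464. 260.] 431 446.0 246.7
top white_jar_mid 0.73 [119. 183. 151. 212.] 710 135.1 198.1
top white_jar_mid 0.44 [228. 252. 276. 281.] 437 247.1 265.1
scene press 0.8 [274. 185. 355. 305.] 5654 310.6 252.8
scene press 0.71 [401. 334. 438. 377.] 1045 418.1 355.4
scene press 0.16 [285. 188. 304. 226.] 380 294.9 201.5
scene pawl_tab 0.77 [284. 185. 308. 220.] 349 295.8 199.8
scene lever_grip 0.68 [301. 206. 358. 280.] 995 324.1 251.3
scene pawl 0.81 [285. 186. 305. 230.] 450 294.5 203.1
scene lever 0.63 [300. 209. 356. 278.] 1033 323.4 250.7
scene lever 0.46 [357. 358. 392. 394.] 983 374.2 376.0
scene spare_die_mid 0.71 [258. 268. 276. 283.] 260 264.3 274.4
scene spatula_mid 0.56 [346. 227. 364. 272.] 314 353.1 250.1
scene beaker_a_mid 0.93 [248. 284. 275. 314.] 572 261.6 297.6
scene flask_mid 0.82 [242. 118. 257. 153.] 295 247.3 137.9
scene flask_mid 0.72 [276. 189. 359. 306.] 5834 310.4 252.7
scene amber_bottle_mid 0.91 [214. 125. 240. 176.] 916 225.1 151.3
scene white_jar_mid 0.84 [360. 356. 392. 398.] 1021 374.1 375.6
scene white_jar_mid 0.62 [273. 186. 356. 306.] 5748 310.4 252.4
```

View pics/top_zoom.png

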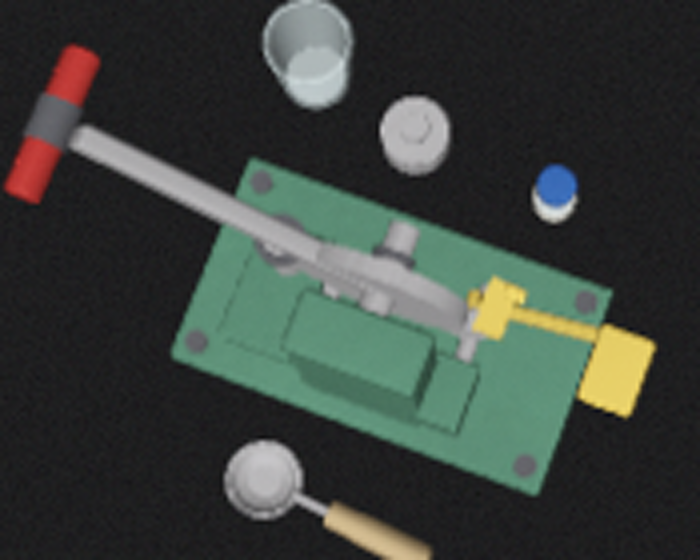

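View pics/scene_zoom.png

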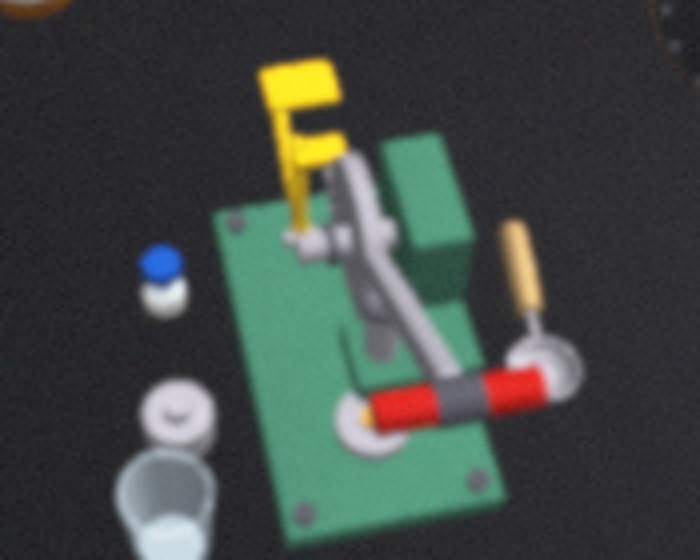

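```bash
cat > fit.py <<'E'
from h import *
import pickle
from scipy.optimize import least_squares
P=pickle.load(open("P.pkl","rb"))
t=P["top"];s=P["scene"]
ct=np.array([[252,158],[612,290],[538,495],[172,356]])/4+[170,140]-0.4
# plate corners in press frame:(+x,+y),(+x,-y),(-x,-y),(-x,+y)
L=np.array([[75,135],[75,-135],[-75,-135],[-75,135]])/1000
# x away from column ; column is at robot side => +x = away
W=onz(t,ct,.018);print(W)
cs=np.array([[505,498],[288,545],[215,212]])/4+[220,170]-0.4
print(onz(s,cs,.018))
def T(q,X):
    c,si=np.cos(q[2]),np.sin(q[2]);X=np.atleast_2d(X)
    return np.c_[q[0]+c*X[:,0]-si*X[:,1],q[1]+si*X[:,0]+c*X[:,1],X[:,2]]
def grip(a):
    th=.75-a; return np.array([0,.235*np.cos(th),.155+.235*np.sin(th)])
def tab(b):
    y,z=-.095,.052;c,si=np.cos(b),np.sin(b)
    return np.array([0,-.058+c*y-si*z,.08+si*y+c*z])if 0 else np.array([0,-.058+c*y-si*z,.08+si*y*1+c*z])
if __name__=="__main__":
    Lz=np.c_[L,np.full(4,.018)]
    tabc_t=np.array([[607,324],[655,345],[628,417],[578,398]])/4+[170,140]-.4
    tl=np.array([[25,18,0],[25,-18,0],[-25,-18,0],[-25,18,0]])/1000+tab(0)
    bar_t=np.array([54,124])/4+[170,140]-.4
    bar_s=np.array([460,397])/4+[220,170]-.4
    def res(q,w=1):
        return np.r_[(proj(t,T(q,Lz))-ct).ravel(),(proj(s,T(q,Lz[[3,0,1]]))-cs).ravel(),
          (proj(t,T(q,tl))-tabc_t).ravel(),(proj(t,T(q,grip(q[3])))-bar_t).ravel(),(proj(s,T(q,grip(q[3])))-bar_s).ravel()]
    yw=np.arctan2(*( (W[0]-W[3])[:2][::-1]))
    q0=[*W[:,:2].mean(0),yw,.1]
    r=least_squares(res,q0);print(q0,r.x);print(np.round(r.fun.reshape(-1,2),1))
    q=r.x
    for n,X in [("tab0",tab(0)),("tab.35",tab(.35)),("grip",grip(q[3])),("gripend",grip(.9))]: print(n,T(q,X).round(4))
    for l,z in [("spare_die_mid",.04),("vial_mid",.05),("spatula_mid",.01),("beaker_a_mid",.04),("flask_mid",.06),("white_jar_mid",.05)]:
        for n in("top","scene"):
            for m in P[n,l]:
                ys,xs=np.nonzero(m["mask"]); print(n,l,m["confidence"].round(2) if 0 else round(m["confidence"],2),onz(P[n],[xs.mean(),ys.mean()],z).round(3))
E
python3 fit.py
```

```text
[[ 0.64284036  0.15106223  0.018     ]
 [ 0.55702194 -0.10146033  0.018     ]
 [ 0.41508416 -0.05408673  0.018     ]
 [ 0.50169906  0.19861635  0.018     ]]
[[ 0.50564147  0.19880816  0.018     ]
 [ 0.64775431  0.15303795  0.018     ]
 [ 0.55780325 -0.1041342   0.018     ]]
[np.float64(0.5291613810061113), np.float64(0.04853288141393103), np.float64(-0.32498010864663546), 0.1] [ 0.53177862  0.04779941 -0.3227266   0.13543956]
[[-0.3 -1. ]
 [ 0.9 -1.1]
 [ 0.9 -1. ]
 [-0.3 -0.7]
 [ 0.8 -0.1]
 [ 0.5 -0.7]
 [-0.6  0.3]
 [-1.2  0.6]
 [ 0.4  0.3]
 [ 0.5  1. ]
 [-0.7  0.7]
 [ 0.3 -0.4]
 [ 0.5  0.1]]
tab0 [[ 0.4833 -0.0973  0.132 ]]
tab.35 [[ 0.4794 -0.1087  0.0963]]
grip [[0.5927 0.2299 0.2905]]
gripend [[0.6055 0.2682 0.1199]]
top spare_die_mid 0.7 [[0.656 0.037 0.04 ]]
scene spare_die_mid 0.71 [[0.67  0.046 0.04 ]]
top vial_mid 0.67 [[0.535 0.066 0.05 ]]
top vial_mid 0.65 [[ 0.615 -0.06   0.05 ]]
top spatula_mid 0.59 [[0.407 0.1   0.01 ]]
scene spatula_mid 0.56 [[0.404 0.094 0.01 ]]
top beaker_a_mid 0.57 [[0.714 0.112 0.04 ]]
scene beaker_a_mid 0.93 [[0.708 0.102 0.04 ]]
top flask_mid 0.81 [[ 0.466 -0.429  0.06 ]]
scene flask_mid 0.82 [[ 0.475 -0.43   0.06 ]]
scene flask_mid 0.72 [[0.533 0.061 0.06 ]]
top white_jar_mid 0.73 [[0.574 0.413 0.05 ]]
top white_jar_mid 0.44 [[0.403 0.097 0.05 ]]
scene white_jar_mid 0.84 [[0.58  0.413 0.05 ]]
scene white_jar_mid 0.62 [[0.529 0.056 0.05 ]]
```

```bash
cat > plan.py <<'E'
from station import ctrl
from fit import *
from scipy.spatial.transform import Rotation as Ro
q=np.array([0.5318,0.0478,-0.3227,0.135])
NL=.011
def shift(tip,yaw=q[2],base=None):
    "tip world -> row numbers (tool vertical down)"
    st=ctrl.read_state(); p,e=(st["tcp_pos"],st["ee_rot"]) if base is None else base
    R=Ro.from_euler("xyz",e); tgt=np.array(tip)+[0,0,NL]
    Rt=Ro.from_euler("xyz",[-np.pi/2,0,yaw])
    return np.r_[R.inv().apply(tgt-p)/.25,(R.inv()*Rt).as_rotvec()/2/np.pi].round(4)
def show():
    st=ctrl.read_state(); print(st["clock"],st["tcp_pos"].round(4),st["ee_rot"].round(3),"F",st["contact_force"].round(2),"T",st["wrist_torque"].round(2),st["width"].round(4),st["qpos"].round(2))
def tabpt(b,d,off):
    "tip centre so the inner tip edge touches tab face at local d; off=tip centre offset outward from it"
    y,z=-.095+d,.052;c,s=np.cos(b),np.sin(b)
    return T(q,[0,-.058+c*y-s*z-off,.08+s*y+c*z])[0]
E
python3 - <<'E'
from plan import *
show()
a=tabpt(0,.004,.01)
print(a)
st=ctrl.read_state()
print("up",shift(st["tcp_pos"]-[0,0,.011]+[0,0,.08]))
print("above",shift([a[0],a[1],.25]), "near",shift([a[0],a[1],.145]))
E
```

```text
[[ 0.64284036  0.15106223  0.018     ]
 [ 0.55702194 -0.10146033  0.018     ]
 [ 0.41508416 -0.05408673  0.018     ]
 [ 0.50169906  0.19861635  0.018     ]]
[[ 0.50564147  0.19880816  0.018     ]
 [ 0.64775431  0.15303795  0.018     ]
 [ 0.55780325 -0.1041342   0.018     ]]Traceback (most recent call last):
  File "<stdin>", line 2, in <module>
  File "plan.py", line 13, in show
    st=ctrl.read_state(); print(st["clock"],st["tcp_pos"].round(4),st["ee_rot"].round(3),"F",st["contact_force"].round(2),"T",st["wrist_torque"].round(2),st["width"].round(4),st["qpos"].round(2))
                                                                                                                                                          ^^^^^^^^^^^^^^^^^
AttributeError: 'float' object has no attribute 'round'
```

```bash
sed -i 's/st\["width"\].round(4)/round(st["width"],4)/' plan.py; sed -i 's/;print(W)//; /^print(onz/d' fit.py
python3 - <<'E'
from plan import *
show()
a=tabpt(0,.004,.01)
print(a)
st=ctrl.read_state()
print("up",shift(st["tcp_pos"]-[0,0,.011]+[0,0,.08]))
print("above",shift([a[0],a[1],.25]), "near",shift([a[0],a[1],.145]))
E
```

```text
1.45 [ 0.2142 -0.5871  0.2257] [-1.571 -0.    -1.221] F [ 0.75 -0.11 -0.2 ] T [ 0.02 -0.02  0.01] 0.0948 [-1.33  0.49  1.56  0.    1.09 -0.11]
[ 0.48137659 -0.10299284  0.132     ]
up [ 0.    -0.32  -0.     0.    -0.143  0.   ]
above [-1.4531 -0.1415  1.6677  0.     -0.143   0.    ] near [-1.4531  0.2785  1.6677  0.     -0.143   0.    ]
```

carry_out --commands '[[[0, -0.2, 0, 0, 0, 0, 0], [0, -0.32, 0, 0, 0, 0, 0], [-0.1, -0.32, 0.12, 0, -0.02, 0, 0], [-0.25, -0.32, 0.29, 0, -0.04, 0, 0], [-0.4, -0.32, 0.46, 0, -0.06, 0, 0], [-0.55, -0.32, 0.63, 0, -0.085, 0, 0], [-0.7, -0.32, 0.8, 0, -0.11, 0, 0], [-0.85, -0.32, 0.97, 0, -0.143, 0, 0], [-0.85, -0.32, 0.97, 0, -0.143, 0, 0], [-0.85, -0.32, 0.97, 0, -0.143, 0, 0]]]' --grip_force 20

```text
clock: 2.7
tcp_pos: [0.3693, -0.3046, 0.3058]
ee_rot: [-1.571, -0.0, -0.323]
contact_force: [-0.5, -0.0, -1.3]
width: 0.002
```

```bash
python3 - <<'E'
from plan import *
show()
a=tabpt(0,.004,.01)
print("above",shift([a[0],a[1],.25]), "near",shift([a[0],a[1],.145]))
E
```

```text
2.7 [ 0.3693 -0.3046  0.3058] [-1.571 -0.    -0.323] F [-0.53 -0.02 -1.35] T [-0.07 -0.09 -0.  ] 0.002 [-0.83  0.2   1.79 -0.    1.15 -0.5 ]
above [ 1.692e-01  1.788e-01  9.072e-01  1.000e-04 -0.000e+00  1.000e-04] near [ 1.690e-01  5.988e-01  9.074e-01  1.000e-04 -0.000e+00  1.000e-04]
```

carry_out --commands '[[[0.04, 0.0, 0.18, 0, 0, 0, 0], [0.08, 0.05, 0.4, 0, 0, 0, 0], [0.13, 0.1, 0.65, 0, 0, 0, 0], [0.169, 0.2, 0.907, 0, 0, 0, 0], [0.169, 0.35, 0.907, 0, 0, 0, 0], [0.169, 0.5, 0.907, 0, 0, 0, 0], [0.169, 0.599, 0.907, 0, 0, 0, 0], [0.169, 0.599, 0.907, 0, 0, 0, 0], [0.169, 0.599, 0.907, 0, 0, 0, 0]]]'

```text
clock: 3.82
tcp_pos: [0.4816, -0.1037, 0.1566]
ee_rot: [-1.571, -0.001, -0.324]
contact_force: [-0.1, 0.5, 0.5]
width: 0.0002
```

```bash
python3 - <<'E'
from plan import *
show()
for b in (0,.1,.2,.3,.34,.35,.37): print(b,tabpt(b,.004,.01).round(4),shift(tabpt(b,.004,.01)))
for n in("top","scene"):
    p=ctrl.get_image(n); f=p["frame"]; x0,y0=(220,140) if n=="top" else (220,130)
    cv2.imwrite(f"pics/{n}_1.png",cv2.resize(f[y0:y0+150,x0:x0+190],None,fx=4,fy=4,interpolation=cv2.INTER_CUBIC))
E
```

```text
3.825 [ 0.4816 -0.1037  0.1566] [-1.571e+00 -1.000e-03 -3.240e-01] F [-0.11  0.48  0.53] T [-0.   -0.12  0.06] 0.0002 [-0.35  0.4   1.96 -0.    0.79 -0.02]
0 [ 0.4814 -0.103   0.132 ] [-0.0017  0.0545  0.0024  0.     -0.0003  0.0002]
0.1 [ 0.4799 -0.1075  0.1227] [-0.0017  0.0919 -0.0165  0.     -0.0003  0.0002]
0.2 [ 0.4787 -0.1111  0.1129] [-0.0017  0.1309 -0.0316  0.     -0.0003  0.0002]
0.3 [ 0.4778 -0.1137  0.1028] [-0.0017  0.1713 -0.0427  0.     -0.0003  0.0002]
0.34 [ 0.4775 -0.1145  0.0987] [-0.0017  0.1878 -0.0461  0.     -0.0003  0.0002]
0.35 [ 0.4775 -0.1147  0.0976] [-0.0017  0.1919 -0.0468  0.     -0.0003  0.0002]
0.37 [ 0.4774 -0.115   0.0956] [-1.700e-03  2.002e-01 -4.810e-02  0.000e+00 -3.000e-04  2.000e-04]
```

View pics/scene_1.png

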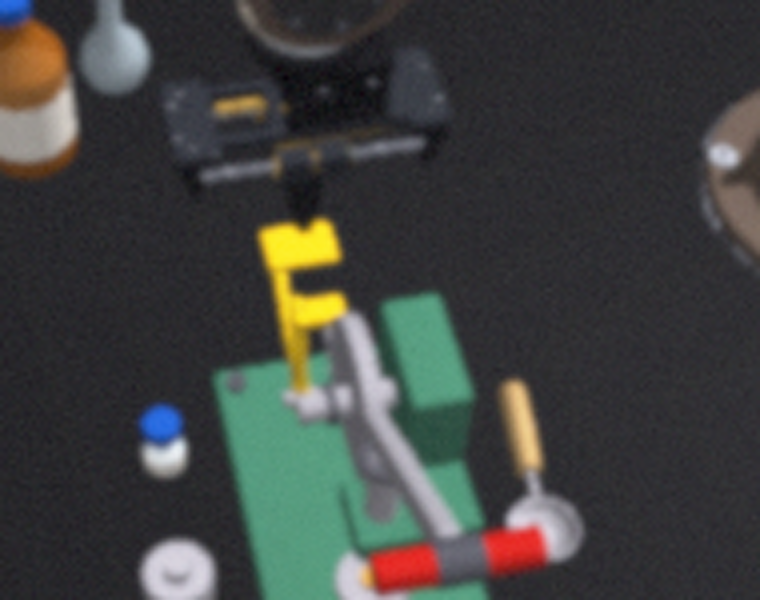

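View pics/top_1.png

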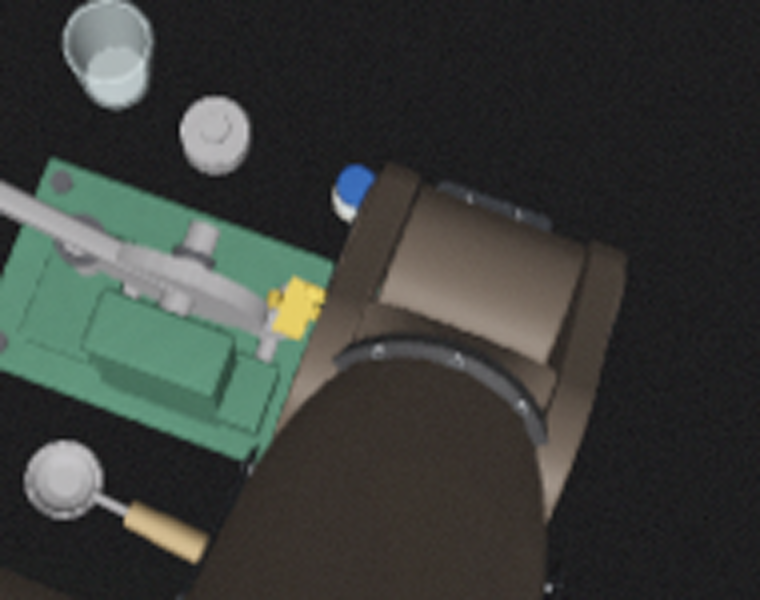

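carry_out --commands '[[[-0.002, 0.03, 0.002, 0, 0, 0, 0], [-0.002, 0.055, 0.002, 0, 0, 0, 0], [-0.002, 0.073, -0.008, 0, 0, 0, 0], [-0.002, 0.092, -0.016, 0, 0, 0, 0], [-0.002, 0.112, -0.025, 0, 0, 0, 0], [-0.002, 0.131, -0.032, 0, 0, 0, 0], [-0.002, 0.151, -0.038, 0, 0, 0, 0], [-0.002, 0.171, -0.043, 0, 0, 0, 0], [-0.002, 0.171, -0.043, 0, 0, 0, 0]]]'

```text
clock: 5.05
tcp_pos: [0.4771, -0.1129, 0.1127]
ee_rot: [-1.571, 0.001, -0.323]
contact_force: [-0.1, -0.5, 0.0]
width: 0.0005
```

```bash
python3 - <<'E'
from plan import *
show()
for b in (.33,.35,.37,.4): print(b,shift(tabpt(b,.004,.01)))
for n in("scene",):
    p=ctrl.get_image(n); f=p["frame"]; x0,y0=(220,130)
    cv2.imwrite(f"pics/{n}_2.png",cv2.resize(f[y0:y0+150,x0:x0+190],None,fx=4,fy=4,interpolation=cv2.INTER_CUBIC))
E
```

```text
5.05 [ 0.4771 -0.1129  0.1127] [-1.571e+00  1.000e-03 -3.230e-01] F [-0.08 -0.51  0.  ] T [-0.06 -0.07  0.03] 0.0005 [-0.37  0.46  2.   -0.    0.68 -0.04]
0.33 [ 0.0037  0.008  -0.0048  0.      0.     -0.0001]
0.35 [ 0.0037  0.0163 -0.0063  0.      0.     -0.0001]
0.37 [ 0.0037  0.0246 -0.0077  0.      0.     -0.0001]
0.4 [ 0.0038  0.037  -0.0093  0.      0.     -0.0001]
```

View pics/scene_2.png

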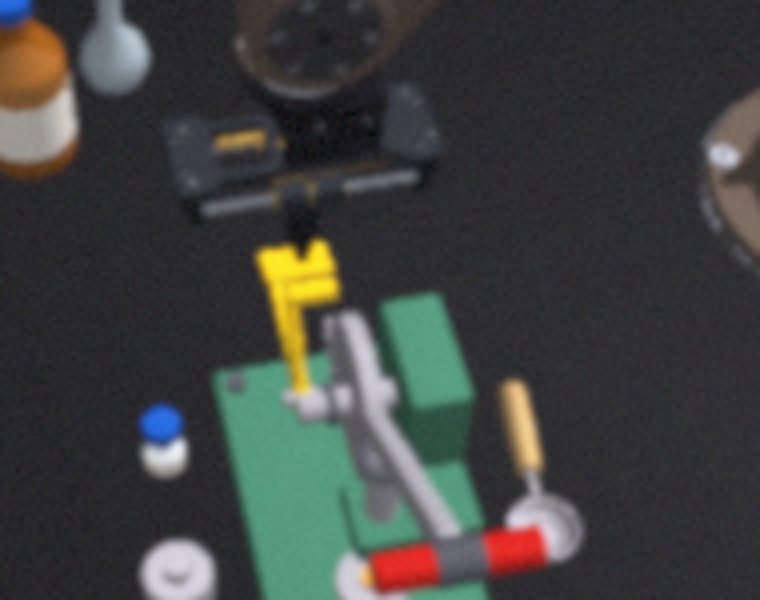

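carry_out --commands '[[[0, 0.008, -0.004, 0, 0, 0, 0], [0, 0.016, -0.006, 0, 0, 0, 0], [0, 0.016, -0.006, 0, 0, 0, 0]]]'

```text
clock: 5.48
tcp_pos: [0.4768, -0.1142, 0.1091]
ee_rot: [-1.571, -0.0, -0.322]
contact_force: [0.1, -0.4, 1.2]
width: 0.0004
```

```bash
python3 - <<'E'
from plan import *
show()
E
```

```text
5.475 [ 0.4768 -0.1142  0.1091] [-1.571 -0.    -0.322] F [ 0.14 -0.4   1.16] T [ 0.04 -0.12 -0.04] 0.0004 [-0.37  0.47  2.01 -0.    0.67 -0.05]
```

carry_out --commands '[[[0, 0.006, -0.001, 0, 0, 0, 0], [0, 0.012, -0.002, 0, 0, 0, 0]]]'

```text
clock: 5.72
tcp_pos: [0.4771, -0.1146, 0.1071]
ee_rot: [-1.57, -0.001, -0.323]
contact_force: [-3.5, 5.8, 26.4]
width: 0.0003
```

```bash
python3 - <<'E'
from plan import *
show()
E
```

```text
5.725 [ 0.4771 -0.1146  0.1071] [-1.57e+00 -1.00e-03 -3.23e-01] F [-3.45  5.84 26.43] T [1.33 0.42 0.03] 0.0003 [-0.37  0.47  2.01  0.    0.66 -0.05]
```

```bash
python3 - <<'E'
from plan import *
st=ctrl.read_state(); p=st["tcp_pos"].copy()
up=p+[0,0,.23]
print("up",shift(up-[0,0,.011]))
g=T(q,grip(q[3]))[0]; print(g)
print("over",shift(g+[0,0,.011+.03]))
E
```

```text
up [ 1.4e-03 -9.2e-01  3.0e-04 -1.0e-04 -0.0e+00  2.0e-04]
[0.59267017 0.22983423 0.29058525]
over [ 3.0000e-03 -9.4130e-01  1.4534e+00 -1.0000e-04 -0.0000e+00  2.0000e-04]
```

carry_out --commands '[[[0, -0.08, -0.01, 0, 0, 0, 0], [0, -0.25, -0.01, 0, 0, 0, 0], [0, -0.45, 0, 0, 0, 0, 0.2], [0, -0.65, 0, 0, 0, 0, 0.42], [0, -0.85, 0, 0, 0, 0, 0.42], [0, -0.98, 0.1, 0, 0, 0, 0.42], [0, -0.98, 0.3, 0, 0, 0, 0.42], [0, -0.98, 0.5, 0, 0, 0, 0.42], [0, -0.98, 0.7, 0, 0, 0, 0.42], [0, -0.98, 0.85, 0, 0, 0, 0.42], [0, -0.98, 0.85, 0, 0, 0, 0.42]]]'

```text
clock: 7.1
tcp_pos: [0.5442, 0.0888, 0.3505]
ee_rot: [-1.571, 0.001, -0.32]
contact_force: [-0.3, 0.8, -0.5]
width: 0.04
```

```bash
python3 - <<'E'
from plan import *
show()
g=T(q,grip(q[3]))[0]
print("over",shift(g+[0,0,.011+.03]))
p=ctrl.get_image("scene"); f=p["frame"]; x0,y0=(220,130)
cv2.imwrite("pics/scene_3.png",cv2.resize(f[y0:y0+150,x0:x0+190],None,fx=4,fy=4,interpolation=cv2.INTER_CUBIC))
for b in (0,.2,.3,.35):
    t3=T(q,tab(b)); print(b,(proj(p,t3)-[x0,y0])*4)
E
```

```text
7.1 [0.5442 0.0888 0.3505] [-1.571e+00  1.000e-03 -3.200e-01] F [-0.29  0.81 -0.55] T [-0.03 -0.    0.02] 0.04 [ 0.04  0.28  1.56 -0.    1.31  0.36]
over [ 7.000e-03  3.130e-02  5.965e-01  1.000e-04  5.000e-04 -1.000e-04]
0 [[304.98996242 240.88367389]]
0.2 [[301.99315211 249.62679125]]
0.3 [[300.98933147 255.945291  ]]
0.35 [[300.61181916 259.55397924]]
```

View pics/scene_3.png

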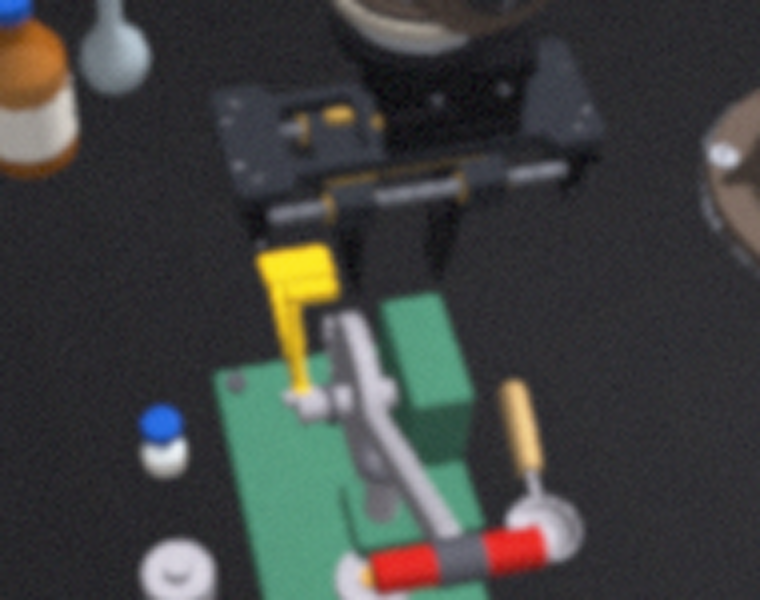

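The pawl sits at full travel (tab centre about (297,264) in the zoom, against about (301,260) predicted) and the lever hasn't moved. Next I go over the cross-bar.

carry_out --commands '[[[0.003, -0.02, 0.2, 0, 0, 0, 0.42], [0.007, -0.02, 0.4, 0, 0, 0, 0.42], [0.007, 0, 0.58, 0, 0, 0, 0.42], [0.007, 0.031, 0.597, 0, 0, 0, 0.42], [0.007, 0.031, 0.597, 0, 0, 0, 0.42], [0.007, 0.031, 0.597, 0, 0, 0, 0.42]]]'

```text
clock: 7.9
tcp_pos: [0.5929, 0.2265, 0.3438]
ee_rot: [-1.571, -0.0, -0.324]
contact_force: [0.1, -0.1, 0.4]
width: 0.0401
```

```bash
python3 - <<'E'
from plan import *
show()
for a in (.135,.2,.3,.4,.5,.6,.7,.8,.85,.88,.9):print(a,shift(T(q,grip(a))[0]+[0,0,.011])[:3])
p=ctrl.get_image("scene"); f=p["frame"]; x0,y0=(220,130)
cv2.imwrite("pics/scene_4.png",cv2.resize(f[y0:y0+150,x0:x0+190],None,fx=4,fy=4,interpolation=cv2.INTER_CUBIC))
E
```

```text
7.9 [0.5929 0.2265 0.3438] [-1.571 -0.    -0.324] F [ 0.13 -0.13  0.39] T [-0.06 -0.04  0.01] 0.0401 [ 0.26  0.42  1.36 -0.    1.36  0.58]
0.135 [-0.0052  0.1249  0.0125]
0.2 [-0.0053  0.176   0.0461]
0.3 [-0.0054  0.2584  0.0912]
0.4 [-0.0055  0.345   0.1278]
0.5 [-0.0055  0.4347  0.1556]
0.6 [-0.0056  0.5268  0.1742]
0.7 [-0.0057  0.6203  0.1836]
0.8 [-0.0057  0.7143  0.1836]
0.85 [-0.0057  0.7611  0.1801]
0.88 [-0.0057  0.7891  0.1769]
0.9 [-0.0057  0.8077  0.1743]
```

View pics/scene_4.png

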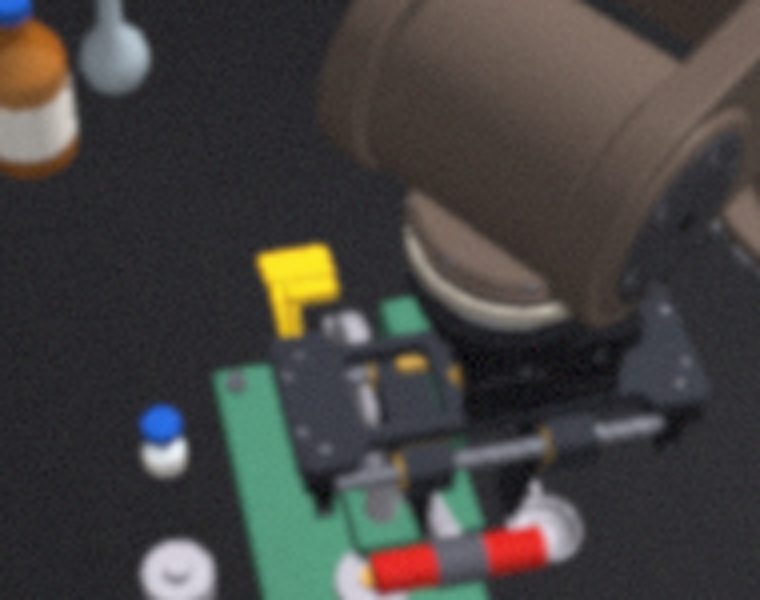

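carry_out --commands '[[[-0.005, 0.06, 0.012, 0, 0, 0, 0.42], [-0.005, 0.1, 0.012, 0, 0, 0, 0.42], [-0.005, 0.125, 0.013, 0, 0, 0, 0.42], [-0.005, 0.15, 0.03, 0, 0, 0, 0.42], [-0.005, 0.176, 0.046, 0, 0, 0, 0.42], [-0.005, 0.217, 0.069, 0, 0, 0, 0.42], [-0.005, 0.258, 0.091, 0, 0, 0, 0.42], [-0.005, 0.258, 0.091, 0, 0, 0, 0.42]]]'

```text
clock: 8.95
tcp_pos: [0.5988, 0.2502, 0.2776]
ee_rot: [-1.572, 0.001, -0.322]
contact_force: [-0.1, -0.2, -0.2]
width: 0.04
```

```bash
python3 - <<'E'
from plan import *
show()
for a in (.3,.4,.5,.6,.7,.8,.85,.88,.9):print(a,shift(T(q,grip(a))[0]+[0,0,.011])[:3])
p=ctrl.get_image("scene"); f=p["frame"]; x0,y0=(220,130)
cv2.imwrite("pics/scene_5.png",cv2.resize(f[y0:y0+150,x0:x0+190],None,fx=4,fy=4,interpolation=cv2.INTER_CUBIC))
E
```

```text
8.95 [0.5988 0.2502 0.2776] [-1.572e+00  1.000e-03 -3.220e-01] F [-0.09 -0.23 -0.2 ] T [-0.05 -0.06 -0.01] 0.04 [ 0.29  0.48  1.43 -0.    1.23  0.62]
0.3 [ 0.0025 -0.0066 -0.0066]
0.4 [0.0026 0.0799 0.0301]
0.5 [0.0027 0.1696 0.058 ]
0.6 [0.0029 0.2617 0.0768]
0.7 [0.003  0.3552 0.0863]
0.8 [0.0031 0.4492 0.0864]
0.85 [0.0031 0.496  0.0829]
0.88 [0.0032 0.524  0.0797]
0.9 [0.0032 0.5427 0.0771]
```

View pics/scene_5.png

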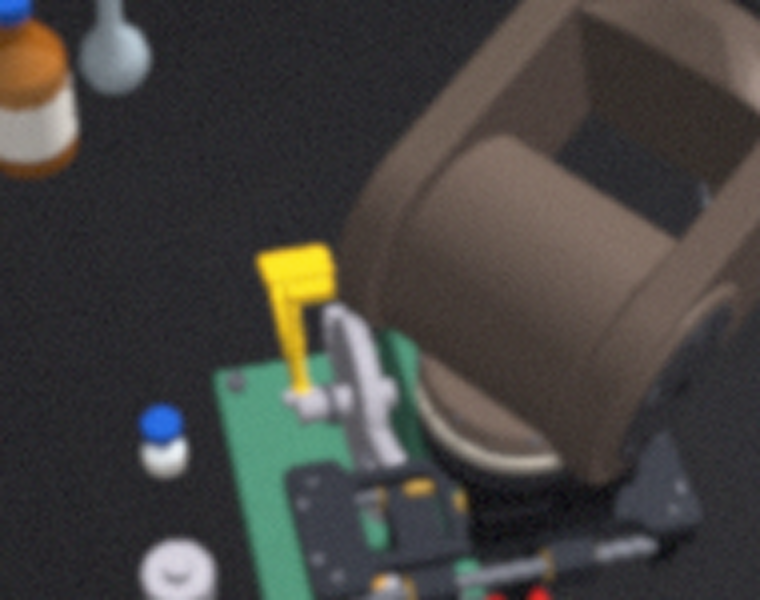

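```bash
python3 - <<'E'
from plan import *
for n,(x0,y0) in {"scene":(230,200),"top":(130,110)}.items():
    p=ctrl.get_image(n); f=p["frame"]
    cv2.imwrite(f"pics/{n}_6.png",cv2.resize(f[y0:y0+130,x0:x0+180],None,fx=4,fy=4,interpolation=cv2.INTER_CUBIC))
E
```

```text
(no output)
```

View pics/scene_6.png

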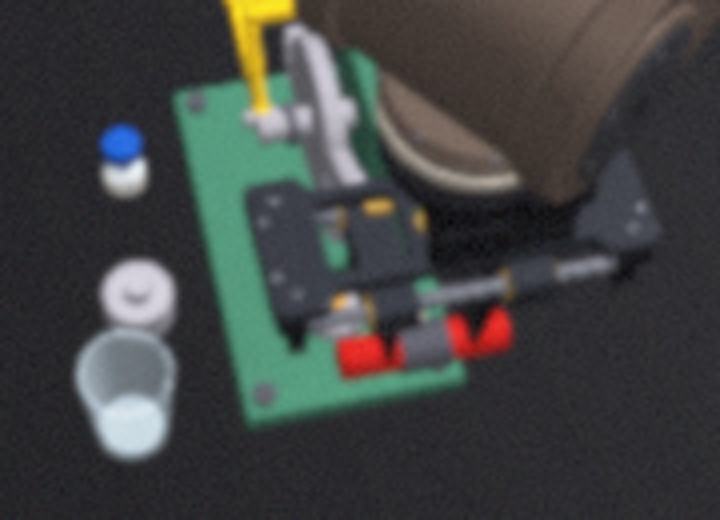

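View pics/top_6.png

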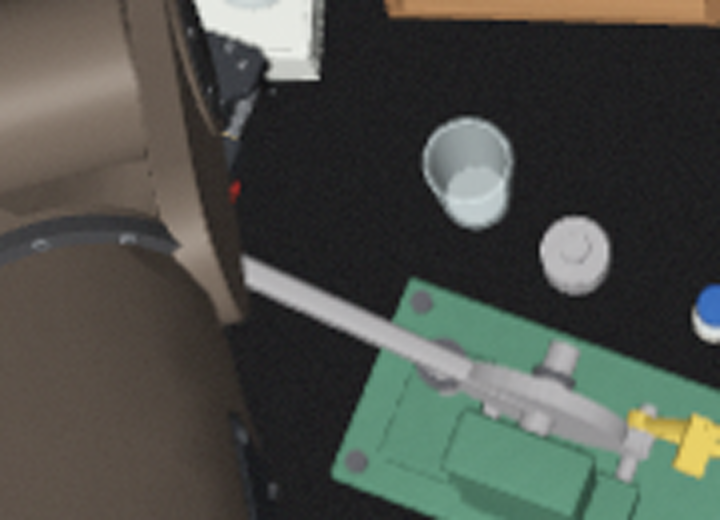

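carry_out --commands '[[[0.003, 0.035, 0.015, 0, 0, 0, 0.42], [0.003, 0.08, 0.03, 0, 0, 0, 0.42], [0.003, 0.125, 0.045, 0, 0, 0, 0.42], [0.003, 0.17, 0.058, 0, 0, 0, 0.42], [0.003, 0.215, 0.068, 0, 0, 0, 0.42], [0.003, 0.26, 0.077, 0, 0, 0, 0.42], [0.003, 0.308, 0.082, 0, 0, 0, 0.42], [0.003, 0.355, 0.086, 0, 0, 0, 0.42], [0.003, 0.402, 0.087, 0, 0, 0, 0.42], [0.003, 0.449, 0.086, 0, 0, 0, 0.42], [0.003, 0.496, 0.083, 0, 0, 0, 0.42], [0.003, 0.51, 0.082, 0, 0, 0, 0.42], [0.003, 0.51, 0.082, 0, 0, 0, 0.42]]]'

```text
clock: 10.72
tcp_pos: [0.6059, 0.2687, 0.1509]
ee_rot: [-1.572, 0.001, -0.323]
contact_force: [-0.7, 0.1, -1.0]
width: 0.0399
```

```bash
python3 - <<'E'
from plan import *
show()
for a in (.85,.88,.9,.92):print(a,shift(T(q,grip(a))[0]+[0,0,.011])[:3])
p=ctrl.get_image("scene"); f=p["frame"]; x0,y0=(230,180)
cv2.imwrite("pics/scene_7.png",cv2.resize(f[y0:y0+140,x0:x0+180],None,fx=4,fy=4,interpolation=cv2.INTER_CUBIC))
E
```

```text
10.725 [0.6059 0.2687 0.1509] [-1.572e+00  1.000e-03 -3.230e-01] F [-0.75  0.07 -1.03] T [-0.04 -0.06 -0.05] 0.0399 [ 0.32  0.62  1.54 -0.    0.99  0.64]
0.85 [-0.0009 -0.0106  0.0034]
0.88 [-0.0009  0.0174  0.0002]
0.9 [-0.0009  0.036  -0.0024]
0.92 [-0.0009  0.0546 -0.0054]
```

View pics/scene_7.png

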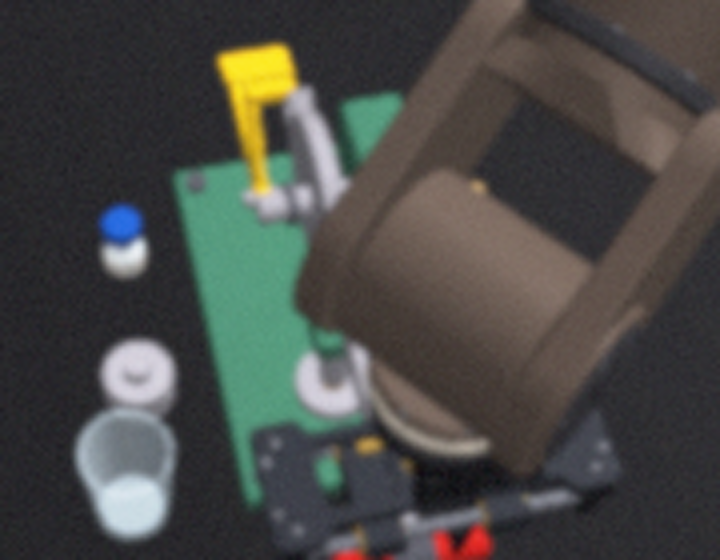

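Lever near the bottom, pawl untouched. I'll push the remaining ~9 mm gently.

carry_out --commands '[[[0, 0.01, 0.001, 0, 0, 0, 0.42], [0, 0.02, 0, 0, 0, 0, 0.42], [0, 0.028, -0.001, 0, 0, 0, 0.42]]]'

```text
clock: 11.15
tcp_pos: [0.6062, 0.2687, 0.1444]
ee_rot: [-1.571, -0.0, -0.323]
contact_force: [-0.6, -0.4, 2.0]
width: 0.0402
```

carry_out --commands '[[[0, 0.006, -0.001, 0, 0, 0, 0.42], [0, 0.01, -0.001, 0, 0, 0, 0.42]]]'

```text
clock: 11.4
tcp_pos: [0.6061, 0.2685, 0.1419]
ee_rot: [-1.571, -0.0, -0.322]
contact_force: [-1.4, -2.3, 8.5]
width: 0.0398
```

carry_out --commands '[[[0, 0.003, 0, 0, 0, 0, 0.42], [0, 0.006, 0, 0, 0, 0, 0.42]]]'

```text
clock: 11.65
tcp_pos: [0.6062, 0.2685, 0.1417]
ee_rot: [-1.57, -0.001, -0.322]
contact_force: [-4.4, -4.4, 16.8]
width: 0.0397
```

At the stop: force rises without motion, and the bar centre works out at 0.120 m. Retreating straight up.

carry_out --commands '[[[0, -0.08, 0, 0, 0, 0, 0.42], [0, -0.25, 0, 0, 0, 0, 0.42], [0, -0.45, 0, 0, 0, 0, 0.42], [0, -0.65, 0, 0, 0, 0, 0.42], [0, -0.85, 0, 0, 0, 0, 0.42], [0, -0.95, -0.1, 0, 0, 0, 0.42], [-0.2, -0.95, -0.2, 0, 0, 0, 0.42], [-0.4, -0.95, -0.3, 0, 0, 0, 0.42], [-0.6, -0.95, -0.4, 0, 0, 0, 0.42], [-0.6, -0.95, -0.6, 0, 0, 0, 0.42], [-0.6, -0.95, -0.8, 0, 0, 0, 0.42], [-0.6, -0.95, -1, 0, 0, 0, 0.42], [-0.6, -0.95, -1, 0, 0, 0, 0.42]]]'

```text
clock: 13.28
tcp_pos: [0.3837, 0.0772, 0.3781]
ee_rot: [-1.571, -0.001, -0.326]
contact_force: [-0.2, -0.5, 0.4]
width: 0.0398
```

```bash
python3 - <<'E'
from plan import *
show()
for n,(x0,y0) in {"scene":(210,120),"top":(120,130)}.items():
    p=ctrl.get_image(n); f=p["frame"]; w,h=(200,150) if n=="top" else (190,200); w=240 if n=="top" else w
    k=3
    im=cv2.resize(f[y0:y0+h,x0:x0+w],None,fx=k,fy=k,interpolation=cv2.INTER_CUBIC)
    for X,c in((tab(.35),(255,0,255)),(grip(.9),(255,255,0)),(grip(.85),(0,255,0))):
        u=(proj(p,T(q,X))[0]-[x0,y0]+.5)*k; cv2.circle(im,tuple(int(v) for v in u),4,c,1); print(n,u.round())
    cv2.imwrite(f"pics/{n}_8.png",im)
E
```

```text
13.275 [0.3837 0.0772 0.3781] [-1.571e+00 -1.000e-03 -3.260e-01] F [-0.24 -0.53  0.43] T [ 0.01 -0.06  0.03] 0.0398 [ 0.03 -0.    1.83 -0.    1.32  0.36]
scene [257. 226.]
scene [370. 599.]
scene [372. 595.]
top [623. 321.]
top [189. 158.]
top [185. 154.]
```

View pics/scene_8.png

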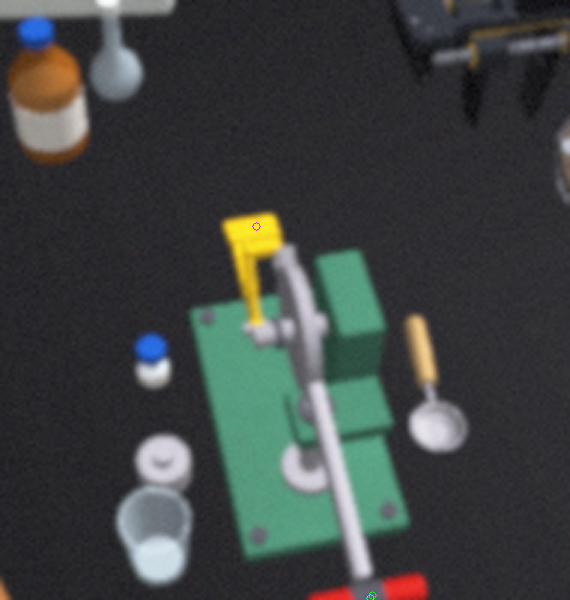

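View pics/top_8.png

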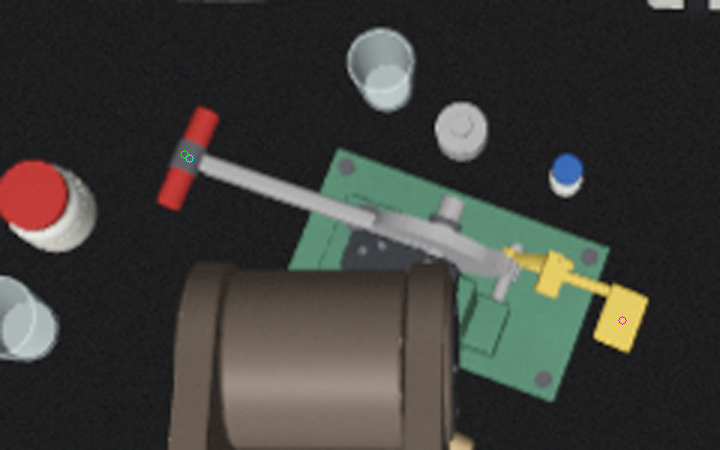

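```bash
python3 -c "
from station import ctrl
print(ctrl.close_job())"
```

```text
the job is handed in; nothing more can be done
None
```

The press is down on its die with the pawl free, and I handed the job in at about 13.4 s of the 48 s allowed; no verdict was reported.

- **Pawl:** I pressed the yellow tab down with closed fingertips until it met its stop, where the force rose to about 26 N. The picture after lifting off put the tab at full travel, about 0.35 rad.
- **Lever:** I then pushed the two red halves of the cross-bar down with the fingertips until the lever stopped. The force rose from 8.5 to 17 N with almost no further movement. The fingertip height put the bar's centre at about 0.120 m, the bottom position.
- **Last checks:** After backing off, the bar in the top picture lay on the predicted 0.90 rad position. The tab was still pressed. The things visible around the press looked unmoved, judged by eye. The arm was clear, with force readings near zero.

No check failed or disagreed. The networks gave some wrong reports, such as taking the whole press for the vial or the jar. I took the press pose from corner points I read off the pictures, which fitted to about 1 pixel.

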